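# Draw the buffer tray home beside the pH meter

## Robot

A 7-joint arm with a two-finger parallel gripper is mounted at the origin on the work surface. World frame = base frame: x ahead of the robot, y to its left, z up, the work surface at z = 0. Lengths are in m, angles in rad, forces in N, time in s.
With the tool pointing down it reaches from about 0.4 to 0.85 m from the base axis. Payload 4.5 kg.
Tool frame: the origin (TCP) lies where the fingers leave the gripper's body, on its centre line; the fingertips stand 64 mm ahead of it and the grasp point (between the pads) lies 45 mm ahead of it; z points along the fingers, y is the line along which they close (so a half turn about z gives the same grasp; the last joint's range is limited). The gripper opens to 88 mm and grips with 3 to 60 N. Pads are 18 mm wide; open, the fingers measure 123 mm over their backs; the gripper's body (75 mm by 187 mm) begins 45 mm behind the grasp point.
Start: joints at [1.319, 0.689, -0.195, 1.565, 0.157, 0.902, -0.215], TCP at [0.176, -0.6, 0.303] pointing down, gripper open.
Joint ranges: [-3.01, 3.01], [-0.46, 2.08], [-1.47, 1.51], [0.13, 2.56], [-1, 4.14], [0.04, 2.09], [-2.66, 2.66]. Speed limits (rad/s): [2.57, 2.57, 3.14, 3.14, 3.14, 3.14, 3.14].

## Interface

Orientations are given as a unit quaternion [x, y, z, w].
In Python, from plant import r gives the robot as it stands.
- The arm moves only by the tool play_rows, never from a script. Its arguments are lists of equal length, an entry for each row: "translation": the shift along the tool's x, y, z in m, a list of three; "delta_rot": the turn, a rotation vector about the tool's x, y, z in degrees, a list of three; "grip": the opening, from -1 (shut) to 1 (fully open). In form: {"translation": [[x, y, z], ...], "delta_rot": [[rx, ry, rz], ...], "grip": [grip, ...]}. A call has 1 to 20 rows; each row shifts and turns the commanded pose from where the row before left it, along the tool's axes as they then stand; what a row does not reach is not made up. A row lasts 1/8 s, in which the tool goes at most 62.5 mm and 10.7 degrees, less where a joint would pass 70% of its speed; a pose out of reach is approached as far as the arm can. A call with a gripper value outside its range is refused whole. The fingers move at their own pace and stop on an object; "squeeze" is the grip in N (left out, the last holds). Time passes only in rows, so rows that do not move let the fingers close. It gives the time, the measured TCP pose, the force, the opening and the grip force at its end, in the units of the state.
- r.get_state(): the state, without advancing time (a new reading comes with each control period).
- r.snapshot(name): name is "side" or "top" or "wrist"; returns the picture (420x560x3 uint8, blue, green, red); there is no depth.
- r.get_calibration(name): a dict with "intrinsics" (3x3 intrinsics, pixels), "eye" and "rotation" of the camera in the world. Camera axes: x right, y up, looking along -z (the intrinsics and any distortion apply to the point x, -y, -z); pixel columns grow to the right and rows downward; lengths in m; the calibration is good to about 2 mm. The wrist camera is an equidistant fisheye: a pixel r from the principal point sees the ray r / f radians off the axis. A picture is of the moment at which its call begins: read the wrist's pose just before it. get_calibration takes no time and is no camera call; for the wrist camera it gives the pose at the moment of the call.
- r.finish_job(): hands the job in; it is judged then, once.
Trained networks look in the newest picture that a camera, given by its name, has taken for a name from the list of things; names that differ only in an ending like _2 or _b are one class to them, and where a whole thing is asked for, a point or a joint stands for the part that bears it (a point fixed in the world has none). Each returns a list of dicts, best first, with "confidence" (0 to 1); they miss things now and then, are a little off and sometimes report something else, mostly with a low value. They report only what shows in the picture. A call takes as long as a camera call. They do not tell look-alikes from the thing itself.
- r.look_for(camera, target): "point" ([x, y, z] in m, in world coordinates, good to about 4 mm: the middle of the surface that is visible of it).
- r.silhouettes(camera, target): "pixels" (420x560 bool, what is visible of it).
The state is a dict: "clock": time; "q": joint angles; "qd": joint speeds; "joint_torque": joint torques, N m; "tool_pos": TCP position; "eef_rot": TCP orientation; "contact_force": force on the tool from outside, world axes, zero at the start; "moment": the same for the moment, N m; "opening": opening from 0.0 (shut) to 1.0 (fully open); "finger_force": force on a finger pad.
Only numpy, scipy, OpenCV 4.12 (cv2) and the standard library are available. Lean on these libraries where they do the work, as an engineer would, in place of code of your own. Each camera call takes 0.05 s, during which the arm holds its last target. There are 200 camera calls.

## Task

Hook a fingertip behind the far lip of the steel tray of buffer bottles and draw it slowly towards you along its rails until it meets the buffers of the stop bar, then bed it there with a steady pull that presses it on them with about 10 N for a second. Do not ram them or handle the tray roughly, pull at the tray's far end only, keep the bottles standing in it, and let go with the tray resting against the buffers and everything around it left where it was.

Things in the scene. Friction and masses are not known exactly. Their poses are not given: they have to be found in the camera images.
- tray: Loose open stainless tray, 130 mm (its x) by 180 mm (its y), walls 4 mm thick and 40 mm high, divided into 2 by 3 pockets. Origin: centre of its underside, on the bench. Its x points away from the robot, to the far wall. It slides on the bench; with its bottles it weighs 0.35 to 0.65 kg, and dragging it takes roughly 2 to 8 N (hidden friction and mass).
- tray_lip (a point): Middle of the tray's far lip: an 8 mm thick rolled edge along the whole far wall, whose outermost line (this point) lies 68 mm from the tray's centre along the tray's x and 38 mm above the bench; its top is at 42 mm. The outer face of the far wall below it lies 3 mm further in. The bench behind it is free for at least 100 mm.
- dock: Fixed aluminium rails, 22 mm high, bolted to the bench along the dock's x, which points away from the robot; straight for 200 mm, then flared outward for 35 mm. Inner faces 192 mm apart, so the tray has 6 mm play each side; the tray starts with its near part between them. No floor: the tray stands on the bench. Origin: near end of the rails, on their centre line, bench level.
- stop: Fixed dark steel bar across the dock, 35 mm high. Origin: middle of its face towards the tray, bench level; x as the dock's. Two rigid 20 mm buffers stand out of it by 4 to 44 mm, alike, setting not measured, with a sprung pin between them (5 mm proud, 1 N when flush). The tray is home when its near wall touches both buffers, centre 69 to 109 mm from the origin: feel for it.
- bottle_a: White plastic buffer jar with black cap, 44 mm diameter, 68 mm high, loose, standing in the left (+y) pocket of the tray's near row. Origin: centre of its underside.
- bottle_b: White plastic buffer jar with black cap, 44 mm diameter, 68 mm high, loose, standing in the middle pocket of the tray's near row. Origin: centre of its underside.
- bottle_c: White plastic buffer jar with black cap, 44 mm diameter, 68 mm high, loose, standing in the right (-y) pocket of the tray's near row. Origin: centre of its underside.
- vial: Bystander: plain white vial, 28 mm diameter, 50 mm high, standing on the bench to the right of the rails. Origin: centre of its underside.
- flask: Bystander: amber glass bottle, 60 mm diameter, 130 mm high, standing on the bench to the left of the rails. Origin: centre of its underside.
- beaker: Bystander: empty glass beaker, 72 mm diameter, 95 mm high, on a black 130 mm square stirrer plate 20 mm high, well to the right. Origin: centre of its underside.
- meter: Bystander, fixed: white pH meter, 240 by 220 mm, with an electrode arm post up to 195 mm high, well to the left. Origin: centre of its underside.
Mind the look-alikes: they are no part of the job. Of the things like the tray, leave any that is purple; of the rest the larger one is meant.

How it is judged:
On the way, in this order (a step that is already met when the one before it is completed fails the run):
1. a finger behind the far lip has drawn the tray at least 20 mm along the rails (contact force between the fingers and tray above 0.5 N and distance of tray from where it was at the start of the episode above 0.02 m and x of the grasp point in the frame of tray above 0.02 m), for 0.1 s.
2. from behind the lip the tray is pressed on the stop bar's buffers with 6 to 15 N for 0.5 s (contact force between tray and stop between 6 and 15 N and x of the grasp point in the frame of tray above 0.02 m), for 0.5 s.
At the end, for the whole second after the job is handed in: Tray released, at rest, flat between the rails, square to them within 0.06 rad, centre 66 to 112 mm from the stop bar's face, against the buffers (pin still held in with over 0.6 N, so within 3 mm of touching), its three bottles standing in their pockets (x of tray in the frame of stop between 0.066 and 0.112 m and contact force between tray and stop above 0.6 N and angle between the x axis of tray and the x axis of dock, either way round below 0.06 rad and angle between tray's own z axis and vertical below 0.05 rad and y of tray in the frame of dock between -0.012 and 0.012 m and linear speed of tray below 0.01 m/s and angle between each of bottle_a, bottle_b, bottle_c's own z axis and vertical below 0.1 rad and height (world z) of each of bottle_a, bottle_b, bottle_c below 0.015 m and horizontal distance between each of bottle_a, bottle_b, bottle_c and tray below 0.085 m).
It fails at once if the tray is rammed or pressed on the stop bar's buffers with more than 20 N (contact force between tray and stop above 20 N).
It fails at once if the fingers load the tray with more than 35 N (contact force between the fingers and tray above 35 N).
It fails at once if the tray is moved by anything but its far end (contact force between the arm and tray above 0.5 N and x of the grasp point in the frame of tray below 0.01 m).
It fails at once if the tray is lifted or tipped, or a bottle tips (angle between tray's own z axis and vertical above 0.15 rad or height (world z) of tray above 0.015 m or angle between any of bottle_a, bottle_b, bottle_c's own z axis and vertical above 0.35 rad).
It fails at once if a bystander is disturbed (distance of any of vial, flask, beaker from where it was at the start of the episode above 0.015 m or angle between any of vial, flask, beaker's own z axis and vertical above 0.3 rad or contact force between the arm and meter above 2 N).
It also fails if it takes over 48 s, if anything falls off the work surface, if the arm or the gripper's body presses on something with over 40 N, if the wrist force passes 120 N, or if a joint passes its speed limit or range.

## Working session

There is one attempt and no reset: what is moved stays moved. The work goes in short steps, Python scripts to look and compute and a tool call to move; the robot and the scene stay as the last step left them, time stands still between calls to the robot, and variables do not carry over. Pictures are saved under pics/ and viewed, at most 10 in all, crops included, and the job is handed in when it is done.

Besides the shell and the picture viewer there is one more tool, called after "Call:" as a command line: name --argument value ..., lists and objects as JSON in quotes. play_rows: Moves the arm, as the interface text tells. Its arguments: {"type":"object","properties":{"translation":{"type":"array","items":{"type":"array","items":{"type":"number"}}},"delta_rot":{"type":"array","items":{"type":"array","items":{"type":"number"}}},"grip":{"type":"array","items":{"type":"number"}},"squeeze":{"type":"number"}},"required":["translation","delta_rot","grip"]}

```bash
mkdir -p pics; python3 - <<'E'
from plant import r
import cv2,numpy as np
s=r.get_state(); print(s)
for c in ["top","side"]:
    im=r.snapshot(c); cv2.imwrite(f"pics/{c}0.png",im)
    k=r.get_calibration(c); print(c,k)
    for t in ["tray","tray_lip","dock","stop","bottle_a","vial","flask"]:
        for d in r.look_for(c,t)[:5]: print(c,t,np.round(d["point"],3),round(d["confidence"],2))
print(r.get_state()["clock"])
E
```

```text
{'clock': 0.0, 'q': array([ 1.31883159,  0.68994542, -0.19452128,  1.56634295,  0.15731863,
        0.90248491, -0.21508714]), 'qd': array([ 6.68515296e-05, -1.82007175e-03,  1.10226175e-03,  8.88433693e-04,
       -1.22801347e-04,  1.45476709e-04, -3.12588031e-04]), 'joint_torque': array([ 5.03220926e-04, -5.27559221e+01, -1.26697876e+00, -1.53432101e+01,
       -5.27083862e-02,  6.62515798e-03,  1.76433932e-04]), 'tool_pos': array([ 0.17599905, -0.5991756 ,  0.30193446]), 'eef_rot': array([ 9.89801133e-01,  1.42453218e-01, -1.96992720e-04, -8.71364136e-04]), 'contact_force': array([-0.26269687, -0.58751156,  0.48831797]), 'moment': array([ 0.02002679,  0.00258279, -0.01914026]), 'finger_force': 0.0, 'opening': 1.002656795473794}
top {'intrinsics': array([[453.65172113,   0.        , 281.91838469],
       [  0.        , 453.65172113, 212.12522567],
       [  0.        ,   0.        ,   1.        ]]), 'eye': array([0.45656912, 0.05011415, 1.41918143]), 'rotation': array([-0.02950138,  0.02962892,  0.71630514, -0.69653338])}
top tray [0.763 0.267 0.005] 0.65
top tray [ 0.782 -0.1    0
[... 731 characters left out ...]
     ,   1.        ]]), 'eye': array([ 0.25650365, -0.78343759,  0.87514103]), 'rotation': array([ 0.39669909, -0.0768115 , -0.16602948,  0.89953546])}
side tray [ 0.781 -0.101  0.011] 0.85
side tray [0.767 0.254 0.025] 0.84
side tray [ 0.613 -0.036  0.026] 0.71
side tray [ 0.477 -0.124  0.013] 0.68
side tray_lip [0.764 0.258 0.023] 0.76
side tray_lip [ 0.782 -0.102  0.01 ] 0.73
side tray_lip [ 0.613 -0.037  0.022] 0.65
side dock [ 0.474 -0.125  0.013] 0.94
side stop [ 0.414 -0.048  0.032] 0.82
side bottle_a [ 0.562 -0.096  0.064] 0.83
side bottle_a [ 0.55  -0.032  0.06 ] 0.58
side bottle_a [0.544 0.024 0.065] 0.52
side vial [ 0.549 -0.178  0.037] 0.58
side flask [0.563 0.128 0.074] 0.97
0.8
```

View pics/top0.png

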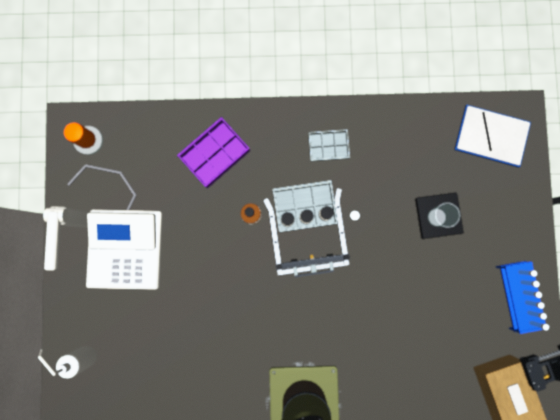

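View pics/side0.png

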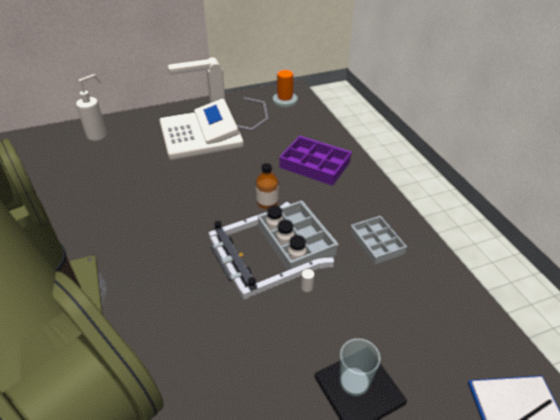

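```bash
cat > h.py <<'E'
import numpy as np, cv2
from scipy.spatial.transform import Rotation as R
def b2w(k,uv,z):
    uv=np.atleast_2d(uv).astype(float); K=k["intrinsics"]
    d=np.c_[(uv-K[:2,2])/K[0,0],np.ones(len(uv))]*[1,-1,-1]
    d=R.from_quat(k["rotation"]).apply(d); e=k["eye"]
    return e+d*((z-e[2])/d[:,2])[:,None]
def w2p(k,p):
    c=R.from_quat(k["rotation"]).inv().apply(np.atleast_2d(p)-k["eye"]); K=k["intrinsics"]
    return np.c_[c[:,0]/-c[:,2],-c[:,1]/-c[:,2]]*K[0,0]+K[:2,2]
E
python3 - <<'E'
from plant import r
from h import *
im=r.snapshot("top"); k=r.get_calibration("top")
u0,v0=255,165
cv2.imwrite("pics/topc.png",cv2.resize(im[v0:v0+120,u0:u0+120],None,fx=5,fy=5,interpolation=cv2.INTER_CUBIC))
for t,z in [("tray",.04),("stop",.035),("dock",.022),("bottle_a",.068)]:
    for d in r.silhouettes("top",t)[:4]:
        m=d["pixels"].astype(np.uint8); ys,xs=np.nonzero(m)
        box=cv2.boxPoints(cv2.minAreaRect(np.c_[xs,ys].astype(np.float32)))
        print(t,round(d["confidence"],2),m.sum(),box.round(1).tolist()); print(b2w(k,box,z)[:,:2].round(4).tolist())
E
```

```text
tray 0.84 1158 [[307.29998779296875, 131.5], [346.79998779296875, 128.6999969482422], [348.8999938964844, 158.6999969482422], [309.5, 161.5]]
[[0.8205, -0.0374], [0.826, -0.1598], [0.7314, -0.1627], [0.7261, -0.0409]]
tray 0.61 2502 [[176.8000030517578, 155.5], [220.39999389648438, 116.69999694824219], [249.8000030517578, 149.8000030517578], [206.10000610351562, 188.5]]
[[0.7564, 0.3674], [0.8748, 0.2309], [0.7681, 0.142], [0.6512, 0.2784]]
tray 0.58 2085 [[271.79998779296875, 188.89999389648438], [330.5, 180.10000610351562], [337.0, 223.60000610351562], [278.3999938964844, 232.3000030517578]]
[[0.6444, 0.0771], [0.6665, -0.1034], [0.5326, -0.1183], [0.5108, 0.0608]]
stop 0.63 654 [[274.29998779296875, 259.6000061035156], [347.70001220703125, 252.1999969482422], [349.6000061035156, 270.6000061035156], [276.1000061035156, 278.0]]
[[0.4288, 0.0755], [0.4448, -0.1482], [0.3891, -0.1516], [0.3732, 0.0714]]
stop 0.47 156 [[299.0, 210.0], [312.0, 210.0], [312.0, 223.0], [299.0, 223.0]]
[[0.5777, -0.0042], [0.5766, -0.044], [0.5367, -0.0427], [0.5378, -0.003]]
dock 0.88 927 [[263.6000061035156, 200.10000610351562], [339.79998779296875, 188.60000610351562], [351.20001220703125, 264.5], [275.0, 276.0]]
[[0.6128, 0.104], [0.642, -0.1334], [0.407, -0.1593], [0.3786, 0.0748]]
dock 0.19 172 [[296.0, 217.0], [306.0, 207.0], [315.5, 216.5], [305.5, 226.5]]
[[0.5574, 0.0052], [0.5875, -0.0267], [0.5572, -0.0551], [0.5272, -0.0232]]
bottle_a 0.62 203 [[317.0, 206.0], [332.0, 206.0], [332.0, 221.0], [317.0, 221.0]]
[[0.5853, -0.0572], [0.584, -0.102], [0.5391, -0.1003], [0.5403, -0.0556]]
bottle_a 0.51 161 [[280.0, 213.0], [293.0, 213.0], [293.0, 226.0], [280.0, 226.0]]
[[0.5674, 0.0541], [0.5663, 0.0153], [0.5274, 0.0164], [0.5285, 0.0552]]
bottle_a 0.51 170 [[299.0, 210.0], [312.0, 210.0], [312.0, 224.0], [299.0, 224.0]]
[[0.5748, -0.0029], [0.5737, -0.0418], [0.5318, -0.0404], [0.5329, -0.0016]]
```

View pics/topc.png

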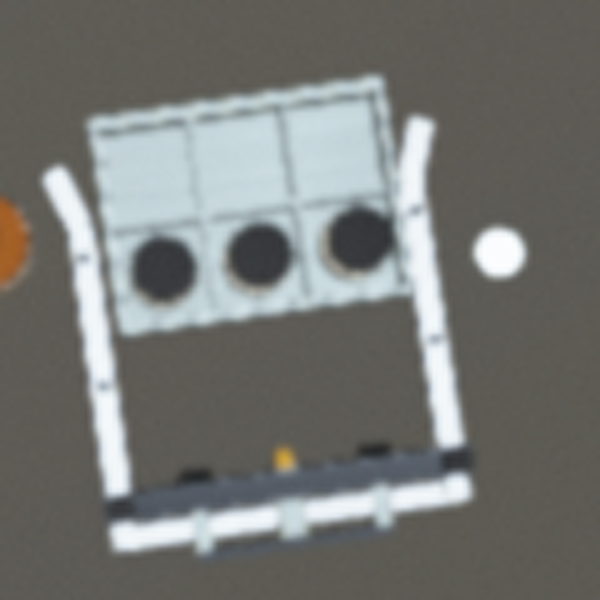

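```bash
python3 - <<'E'
from plant import r
from h import *
k=r.get_calibration("top")
f=lambda p,z:b2w(k,np.array(p)/5+[254.6,164.6],z)[:,:2]
def ang(a): d=a[1]-a[0]; return np.degrees(np.arctan2(d[1],d[0])).round(2)
t=f([(88,122),(382,78),(410,293),(122,333)],.04); print("tray",t.round(4).tolist(),t.mean(0), "far mid",t[:2].mean(0),"angs",ang(t[[1,0]])-90,ang(t[[2,3]])-90,ang(t[[3,0]]),ang(t[[2,1]]))
L=f([(130,485),(90,235)],.022);Rr=f([(441,448),(410,215)],.022);print("rails",L,Rr,ang(L),ang(Rr))
S=f([(130,490),(443,450)],.035);print("stop",S,ang(S[::-1])-90)
print("buf",f([(196,470),(374,447),(284,450)],.018))
E
```

```text
tray [[0.6441, 0.076], [0.6662, -0.1051], [0.5337, -0.1172], [0.5143, 0.0587]] [ 0.58957765 -0.02187353] far mid [ 0.6551698  -0.01451429] angs 6.969999999999999 6.299999999999997 7.58 5.24
rails [[0.42181404 0.05650725]
 [0.57613361 0.07696885]] [[ 0.43904542 -0.13477474]
 [ 0.5829978  -0.12122732]] 7.55 5.38
stop [[ 0.41912189  0.05653132]
 [ 0.43796547 -0.13422151]] 5.640000000000001
buf [[ 0.42974621  0.01572322]
 [ 0.44075828 -0.09413931]
 [ 0.44046813 -0.03874608]]
```

Call:
play_rows --translation '[[0, 0, 0], [0.018, -0.016, 0], [0.036, -0.033, 0], [0.036, -0.033, 0], [0.036, -0.033, 0], [0.036, -0.033, 0], [0.036, -0.033, 0], [0.036, -0.033, 0], [0.036, -0.033, 0], [0.036, -0.033, 0], [0.036, -0.033, 0], [0.036, -0.033, 0], [0.036, -0.033, 0], [0.036, -0.033, 0], [0.036, -0.033, 0], [0.036, -0.033, 0], [0.036, -0.033, 0], [0.018, -0.017, 0], [0, 0, 0], [0, 0, 0]]' --delta_rot '[[0, 0, 10], [0, 0, 0], [0, 0, 0], [0, 0, 0], [0, 0, 0], [0, 0, 0], [0, 0, 0], [0, 0, 0], [0, 0, 0], [0, 0, 0], [0, 0, 0], [0, 0, 0], [0, 0, 0], [0, 0, 0], [0, 0, 0], [0, 0, 0], [0, 0, 0], [0, 0, 0], [0, 0, 0], [0, 0, 0]]' --grip '[0, 0, 0, 0, 0, 0, 0, 0, 0, 0, 0, 0, 0, 0, 0, 0, 0, 0, 0, 0]'

```text
clock: 3.55
tool_pos: [0.6892, -0.0128, 0.3026]
eef_rot: [0.998, 0.055, -0.001, 0.001]
contact_force: [-0.6, -0.2, 0.3]
opening: 0.5
finger_force: 0.0
```

```bash
python3 - <<'E'
from plant import r
from h import *
k=r.get_calibration("wrist"); im=r.snapshot("wrist"); print(k)
cv2.imwrite("pics/w0.png",im)
for t in ["tray","tray_lip"]:
    for d in r.look_for("wrist",t)[:3]: print(t,np.round(d["point"],4),round(d["confidence"],2))
E
```

```text
{'intrinsics': array([[325.1922621 ,   0.        , 279.19425062],
       [  0.        , 325.1922621 , 214.01252774],
       [  0.        ,   0.        ,   1.        ]]), 'eye': array([ 0.76426187, -0.00384432,  0.3838486 ]), 'rotation': array([-0.10944892,  0.09714717, -0.66036315,  0.73654862])}
tray [ 0.7798 -0.1006  0.0021] 0.84
tray [0.7663 0.2587 0.0202] 0.66
tray_lip [0.7649 0.2551 0.0155] 0.96
tray_lip [ 0.7799 -0.0977  0.0031] 0.67
tray_lip [ 0.6114 -0.0182  0.0061] 0.58
```

View pics/w0.png

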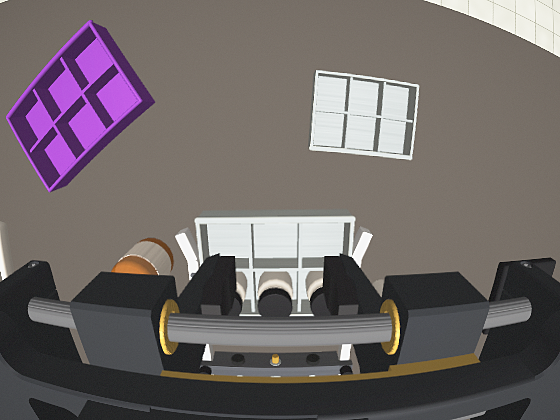

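```bash
cat >> h.py <<'E'
def fish(k,uv,z):
    K=k["intrinsics"]; p=(np.atleast_2d(uv)-K[:2,2])/K[0,0]; th=np.hypot(*p.T)[:,None]
    d=np.c_[p/th*np.sin(th),np.cos(th)]*[1,-1,-1]
    d=R.from_quat(k["rotation"]).apply(d); e=k["eye"]
    return e+d*((z-e[2])/d[:,2])[:,None]
E
python3 - <<'E'
from plant import r
from h import *
k=r.get_calibration("wrist")
p=fish(k,[(196,217),(355,216.5),(276,216.5)],.04);print(p.round(4), p[:2].mean(0),np.degrees(np.arctan2(p[0,0]-p[1,0],p[0,1]-p[1,1])))
p=fish(k,[(311,150),(411,159)],.02);print(p)
E
```

```text
[[ 0.6474  0.0777  0.04  ]
 [ 0.6675 -0.1011  0.04  ]
 [ 0.6579 -0.0125  0.04  ]] [ 0.65745202 -0.01171831  0.04      ] -6.385695456790837
[[ 0.73355253 -0.04372074  0.02      ]
 [ 0.73985358 -0.16457158  0.02      ]]
```

Call:
play_rows --translation '[[0, -0.004, 0.012], [0, 0, 0.025], [0, 0, 0.025], [0, 0, 0.025], [0, 0, 0.025], [0, 0, 0.025], [0, 0, 0.025], [0, 0, 0.025], [0, 0, 0.02], [0, 0, 0.015], [0, 0, 0.0], [-0.006, 0, 0], [-0.006, 0, 0], [-0.002, 0, 0], [0, 0, 0], [0, 0, 0]]' --delta_rot '[[0, 0, 0], [0, 0, 0], [0, 0, 0], [0, 0, 0], [0, 0, 0], [0, 0, 0], [0, 0, 0], [0, 0, 0], [0, 0, 0], [0, 0, 0], [0, 0, 0], [0, 0, 0], [0, 0, 0], [0, 0, 0], [0, 0, 0], [0, 0, 0]]' --grip '[0, 0, 0, 0, 0, 0, 0, 0, 0, 0, 0, 0, 0, 0, 0, 0]'

```text
clock: 5.7
tool_pos: [0.6759, -0.0085, 0.0809]
eef_rot: [0.998, 0.056, 0.0, 0.0]
contact_force: [0.5, 0.5, 0.7]
opening: 0.502
finger_force: 0.0
```

Call:
play_rows --translation '[[-0.002, 0, 0], [-0.002, 0, 0], [-0.002, 0, 0], [-0.002, 0, 0], [-0.002, 0, 0], [-0.002, 0, 0], [-0.002, 0, 0], [-0.002, 0, 0], [-0.002, 0, 0], [-0.002, 0, 0]]' --delta_rot '[[0, 0, 0], [0, 0, 0], [0, 0, 0], [0, 0, 0], [0, 0, 0], [0, 0, 0], [0, 0, 0], [0, 0, 0], [0, 0, 0], [0, 0, 0]]' --grip '[0, 0, 0, 0, 0, 0, 0, 0, 0, 0]'

```text
clock: 6.95
tool_pos: [0.6558, -0.0107, 0.0808]
eef_rot: [0.998, 0.056, 0.0, -0.0]
contact_force: [2.2, -0.4, -1.0]
opening: 0.501
finger_force: 1.0
```

Call:
play_rows --translation '[[-0.002, 0, 0], [-0.002, 0, 0], [-0.002, 0, 0], [-0.002, 0, 0], [-0.002, 0, 0], [-0.002, 0, 0], [-0.002, 0, 0], [-0.002, 0, 0], [-0.002, 0, 0], [-0.002, 0, 0], [-0.002, 0, 0], [-0.002, 0, 0], [-0.002, 0, 0], [-0.002, 0, 0], [-0.002, 0, 0], [-0.002, 0, 0]]' --delta_rot '[[0, 0, 0], [0, 0, 0], [0, 0, 0], [0, 0, 0], [0, 0, 0], [0, 0, 0], [0, 0, 0], [0, 0, 0], [0, 0, 0], [0, 0, 0], [0, 0, 0], [0, 0, 0], [0, 0, 0], [0, 0, 0], [0, 0, 0], [0, 0, 0]]' --grip '[0, 0, 0, 0, 0, 0, 0, 0, 0, 0, 0, 0, 0, 0, 0, 0]'

```text
clock: 8.95
tool_pos: [0.6239, -0.0143, 0.0807]
eef_rot: [0.998, 0.056, 0.0, 0.0]
contact_force: [3.4, 1.1, 0.9]
opening: 0.497
finger_force: 1.2
```

```bash
python3 - <<'E'
from plant import r
from h import *
im=r.snapshot("top");s=r.get_state();print(s["tool_pos"],s["contact_force"],s["clock"])
cv2.imwrite("pics/topd.png",cv2.resize(im[165:285,255:375],None,fx=5,fy=5,interpolation=cv2.INTER_CUBIC))
E
```

```text
[ 0.62360381 -0.01440072  0.08072677] [1.80320837 0.5616472  1.61472874] 9.0
```

View pics/topd.png

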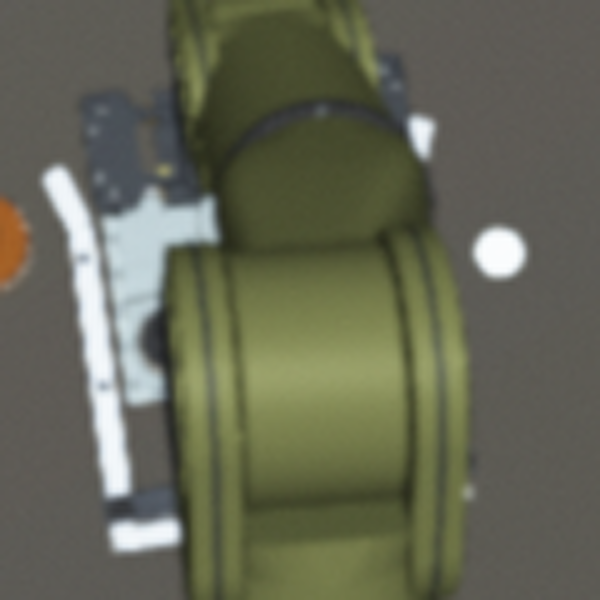

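Call:
play_rows --translation '[[-0.002, 0, 0], [-0.002, 0, 0], [-0.002, 0, 0], [-0.002, 0, 0], [-0.002, 0, 0], [-0.002, 0, 0], [-0.002, 0, 0], [-0.002, 0, 0], [-0.002, 0, 0], [-0.002, 0, 0], [-0.002, 0, 0], [-0.001, 0, 0], [-0.001, 0, 0]]' --delta_rot '[[0, 0, 0], [0, 0, 0], [0, 0, 0], [0, 0, 0], [0, 0, 0], [0, 0, 0], [0, 0, 0], [0, 0, 0], [0, 0, 0], [0, 0, 0], [0, 0, 0], [0, 0, 0], [0, 0, 0]]' --grip '[0, 0, 0, 0, 0, 0, 0, 0, 0, 0, 0, 0, 0]'

```text
clock: 10.62
tool_pos: [0.6001, -0.017, 0.0807]
eef_rot: [0.998, 0.056, 0.0, 0.0]
contact_force: [2.6, 0.8, 0.7]
opening: 0.501
finger_force: 1.2
```

Call:
play_rows --translation '[[-0.001, 0, 0], [-0.001, 0, 0], [-0.001, 0, 0], [-0.001, 0, 0]]' --delta_rot '[[0, 0, 0], [0, 0, 0], [0, 0, 0], [0, 0, 0]]' --grip '[0, 0, 0, 0]'

```text
clock: 11.12
tool_pos: [0.5961, -0.0174, 0.0807]
eef_rot: [0.998, 0.056, -0.0, 0.0]
contact_force: [2.8, 0.2, 0.4]
opening: 0.505
finger_force: 1.2
```

Call:
play_rows --translation '[[-0.001, 0, 0], [-0.001, 0, 0], [-0.001, 0, 0], [-0.001, 0, 0], [-0.001, 0, 0], [-0.001, 0, 0]]' --delta_rot '[[0, 0, 0], [0, 0, 0], [0, 0, 0], [0, 0, 0], [0, 0, 0], [0, 0, 0]]' --grip '[0, 0, 0, 0, 0, 0]'

```text
clock: 11.88
tool_pos: [0.5901, -0.0181, 0.0807]
eef_rot: [0.998, 0.056, -0.0, 0.0]
contact_force: [2.9, 0.3, 0.2]
opening: 0.497
finger_force: 1.2
```

Call:
play_rows --translation '[[-0.001, 0, 0], [-0.001, 0, 0], [-0.001, 0, 0], [-0.001, 0, 0]]' --delta_rot '[[0, 0, 0], [0, 0, 0], [0, 0, 0], [0, 0, 0]]' --grip '[0, 0, 0, 0]'

```text
clock: 12.38
tool_pos: [0.5861, -0.0186, 0.0807]
eef_rot: [0.998, 0.056, -0.0, 0.0]
contact_force: [2.7, 0.3, 0.5]
opening: 0.496
finger_force: 1.2
```

Call:
play_rows --translation '[[-0.0005, 0, 0], [-0.0005, 0, 0], [-0.0005, 0, 0], [-0.0005, 0, 0]]' --delta_rot '[[0, 0, 0], [0, 0, 0], [0, 0, 0], [0, 0, 0]]' --grip '[0, 0, 0, 0]'

```text
clock: 12.88
tool_pos: [0.5842, -0.0188, 0.0807]
eef_rot: [0.998, 0.056, 0.0, 0.0]
contact_force: [3.0, 0.5, 0.9]
opening: 0.498
finger_force: 1.2
```

Call:
play_rows --translation '[[-0.0005, 0, 0], [-0.0005, 0, 0], [-0.0005, 0, 0], [-0.0005, 0, 0]]' --delta_rot '[[0, 0, 0], [0, 0, 0], [0, 0, 0], [0, 0, 0]]' --grip '[0, 0, 0, 0]'

```text
clock: 13.38
tool_pos: [0.5823, -0.019, 0.0807]
eef_rot: [0.998, 0.056, 0.0, 0.0]
contact_force: [3.1, 0.2, 0.1]
opening: 0.498
finger_force: 1.3
```

Call:
play_rows --translation '[[-0.0005, 0, 0], [-0.0005, 0, 0], [-0.0005, 0, 0], [-0.0005, 0, 0]]' --delta_rot '[[0, 0, 0], [0, 0, 0], [0, 0, 0], [0, 0, 0]]' --grip '[0, 0, 0, 0]'

```text
clock: 13.88
tool_pos: [0.5803, -0.0192, 0.0807]
eef_rot: [0.998, 0.056, 0.0, 0.0]
contact_force: [2.8, -0.2, -0.4]
opening: 0.501
finger_force: 1.4
```

Call:
play_rows --translation '[[-0.0005, 0, 0], [-0.0005, 0, 0], [-0.0005, 0, 0], [-0.0005, 0, 0]]' --delta_rot '[[0, 0, 0], [0, 0, 0], [0, 0, 0], [0, 0, 0]]' --grip '[0, 0, 0, 0]'

```text
clock: 14.38
tool_pos: [0.5786, -0.0194, 0.0808]
eef_rot: [0.998, 0.056, 0.0, -0.0]
contact_force: [3.9, 0.5, -1.0]
opening: 0.504
finger_force: 2.0
```

Call:
play_rows --translation '[[-0.0005, 0, 0], [-0.0005, 0, 0]]' --delta_rot '[[0, 0, 0], [0, 0, 0]]' --grip '[0, 0]'

```text
clock: 14.62
tool_pos: [0.5783, -0.0191, 0.0809]
eef_rot: [0.998, 0.056, 0.001, -0.0]
contact_force: [5.3, 0.4, -1.3]
opening: 0.5
finger_force: 2.8
```

Call:
play_rows --translation '[[-0.0005, 0, 0], [-0.0005, 0, 0], [-0.0005, 0, 0], [-0.0005, 0, 0], [0, 0, 0]]' --delta_rot '[[0, 0, 0], [0, 0, 0], [0, 0, 0], [0, 0, 0], [0, 0, 0]]' --grip '[0, 0, 0, 0, 0]'

```text
clock: 15.25
tool_pos: [0.5779, -0.019, 0.0813]
eef_rot: [0.998, 0.056, 0.003, -0.0]
contact_force: [7.4, 1.2, -1.0]
opening: 0.5
finger_force: 3.8
```

Call:
play_rows --translation '[[-0.0005, 0, 0], [-0.0005, 0, 0], [-0.0005, 0, 0], [-0.0005, 0, 0], [-0.0005, 0, 0], [-0.0005, 0, 0], [0, 0, 0]]' --delta_rot '[[0, 0, 0], [0, 0, 0], [0, 0, 0], [0, 0, 0], [0, 0, 0], [0, 0, 0], [0, 0, 0]]' --grip '[0, 0, 0, 0, 0, 0, 0]'

```text
clock: 16.12
tool_pos: [0.5775, -0.019, 0.0819]
eef_rot: [0.998, 0.056, 0.006, -0.001]
contact_force: [11.0, 2.4, -0.3]
opening: 0.504
finger_force: 5.7
```

Call:
play_rows --translation '[[-0.0005, 0, 0], [-0.0005, 0, 0], [0, 0, 0], [0, 0, 0], [0, 0, 0], [0, 0, 0], [0, 0, 0], [0, 0, 0], [0, 0, 0], [0, 0, 0], [0, 0, 0]]' --delta_rot '[[0, 0, 0], [0, 0, 0], [0, 0, 0], [0, 0, 0], [0, 0, 0], [0, 0, 0], [0, 0, 0], [0, 0, 0], [0, 0, 0], [0, 0, 0], [0, 0, 0]]' --grip '[0, 0, 0, 0, 0, 0, 0, 0, 0, 0, 0]'

```text
clock: 17.5
tool_pos: [0.5773, -0.019, 0.0821]
eef_rot: [0.998, 0.056, 0.007, -0.001]
contact_force: [12.0, 2.0, -1.0]
opening: 0.498
finger_force: 6.3
```

Call:
play_rows --translation '[[0.001, 0, 0], [0.001, 0, 0], [0.001, 0, 0], [0.001, 0, 0], [0.001, 0, 0], [0.001, 0, 0], [0.002, 0, 0], [0.002, 0, 0], [0.003, 0, 0], [0.005, 0, 0], [0.005, 0, 0], [0.005, 0, 0], [0.002, 0, 0], [0, 0, 0], [0, 0, 0]]' --delta_rot '[[0, 0, 0], [0, 0, 0], [0, 0, 0], [0, 0, 0], [0, 0, 0], [0, 0, 0], [0, 0, 0], [0, 0, 0], [0, 0, 0], [0, 0, 0], [0, 0, 0], [0, 0, 0], [0, 0, 0], [0, 0, 0], [0, 0, 0]]' --grip '[0, 0, 0, 0, 0, 0, 0, 0, 0, 0, 0, 0, 0, 0, 0]'

```text
clock: 19.38
tool_pos: [0.6009, -0.0169, 0.0807]
eef_rot: [0.998, 0.056, -0.0, 0.0]
contact_force: [-0.0, 0.5, -0.7]
opening: 0.497
finger_force: 0.0
```

Call:
play_rows --translation '[[0, 0, -0.01], [0, 0, -0.02], [0, 0, -0.025], [0, 0, -0.025], [0, 0, -0.025], [0, 0, -0.025], [0, 0, -0.025], [0, 0, -0.025], [0.02, 0, -0.02], [0.03, 0, -0.01], [0.03, 0, 0], [0.03, 0, 0], [0, 0, 0], [0, 0, 0]]' --delta_rot '[[0, 0, 0], [0, 0, 0], [0, 0, 0], [0, 0, 0], [0, 0, 0], [0, 0, 0], [0, 0, 0], [0, 0, 0], [0, 0, 0], [0, 0, 0], [0, 0, 0], [0, 0, 0], [0, 0, 0], [0, 0, 0]]' --grip '[0, 0, 0, 0, 0, 0, 0, 0, 0, 0, 0, 0, 0, 0]'

```text
clock: 21.12
tool_pos: [0.7094, -0.0049, 0.2914]
eef_rot: [0.998, 0.056, -0.0, 0.0]
contact_force: [-0.4, -0.2, 0.2]
opening: 0.499
finger_force: 0.0
```

```bash
python3 - <<'E'
from plant import r
from h import *
im=r.snapshot("side");s=r.get_state();print(s["tool_pos"],s["contact_force"],s["clock"])
cv2.imwrite("pics/side1.png",cv2.resize(im[170:310,190:350],None,fx=4,fy=4,interpolation=cv2.INTER_CUBIC))
E
```

```text
[ 0.70929834 -0.00499498  0.29134981] [-0.19213     0.05162148 -0.46183015] 21.175
```

View pics/side1.png

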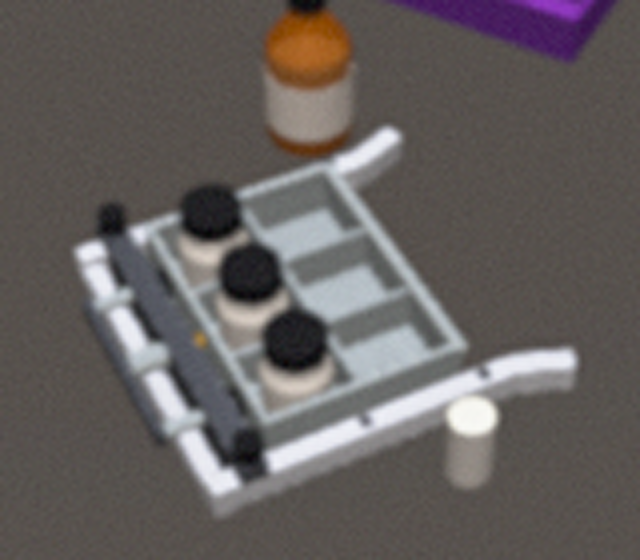

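The side view shows the tray square against the buffers, with its near wall at about (155,235) to (260,430). All three bottles are standing, the flask and vial haven't moved, and the gripper is clear.

```bash
python3 -c "
from plant import r
print(r.finish_job())"
```

```text
the job is handed in; nothing more can be done
None
```

I drew the tray home, pressed it on the buffers for about 1.1 s at an estimated 9 N (12 N pull less about 3 N drag), released it, and handed the job in; the last picture showed it square against the buffers with its three bottles standing, and no verdict came back.

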